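# Put the two-tier cake stand back together

## Task

Put the cake stand together: lower the loose tier plate, hub upwards, down the stem until it lies flat on its seat, without letting it drop; then lift the brass carrying handle up and off its hook, thread its collar down the same stem and push it past the stiff spring leaves until the collar is fully home against the plate's hub. Let go of everything and leave the mug, jar, napkin ring and pepper mill where they are.

Things in the scene. Friction and masses are not known exactly. Their poses are not given: they have to be found in the camera images.
- stand: fixed cake stand, upright: stoneware base plate 170 mm across, 15 mm thick; slender column with a flat seat 60 mm across at height 100 mm; above it a brass stem, 22 mm diameter from 100 to 128 mm, then 17 mm diameter, ending in a coned tip at 166 mm. Origin at the centre of the underside, z up
- seat (a point): centre of the seat's flat top, on the stem's axis, height 100 mm; the underside of the tier plate must lie on it
- stem_tip (a point): top of the stem, on its axis, height 166 mm, 6 mm across. Below it three bowed steel spring leaves bulge from the stem at heights 135 to 155 mm, 22 mm across at 139 to 144 mm; the plate's wide bore passes them freely, but they grip the handle's narrower bore: its collar stops by itself about 10 mm above home and takes 5 to 15 N of push to go down
- plate: loose stoneware tier plate, lying hub up: rim 160 mm across and 14 mm high, floor 6 mm thick; round hub in the middle, 44 mm outer diameter, top 34 mm above the underside (28 mm above the floor), with a 25 mm bore right through; about 0.35 kg. Origin at the centre of the underside, z up along the bore. Best gripped across the hub from above
- plate_hub_top (a point): centre of the top rim of the plate's hub, 34 mm above the plate's underside; the handle's collar must finally rest on it
- hook: fixed hook stand: round marble foot 100 mm across, brass upright 14 mm thick and 136 mm high at the origin, and a level 8 mm round bar at height 130 mm that runs from the upright 78 mm along the stand's own -x (roughly towards the robot), then turns up to its tip. Origin at the centre of the underside
- hook_tip (a point): top end of the upturned hook, 94 mm from the upright along the stand's -x and 146 mm high (12 mm above the top of the bar); the handle has 36 mm of lift before its collar meets the bar from below
- handle: loose brass carrying handle hanging upright on the hook: collar 44 mm wide, 20 mm high, with a 19 mm bore right through, under a flat-strip bail like an upside-down U: 44 mm wide outside along y, strip 14 mm wide along x, 4 mm thick. The hook's bar runs through the bail along x, about 55 mm out from the upright. 0.14 kg. Origin: centre of the collar's underside, z up. Grip across y
- handle_top (a point): middle of the bail's upper face, 68 mm above the collar's underside, on the bore's axis (the opening below is 36 mm wide and 44 mm high): the place to push down on
- mug: bystander: white mug, 76 mm across, 85 mm high, with a handle; origin at the centre of the underside
- jar: bystander: glass jar with a wooden lid, 60 mm across, 90 mm high; origin at the centre of the underside
- napkin_ring: bystander: dark wooden napkin ring standing on end, 48 mm across, 35 mm high; origin at the centre of the underside
- pepper_mill: bystander: small turned wooden pepper mill, 54 mm across, 85 mm high; origin at the centre of the underside
Mind the look-alikes: they are no part of the job. There is more than one size of the plate; the job needs the smallest.

How it is judged (in metres and radians):
On the way, in this order (a step that is already met when the one before it is completed fails the run):
1. the tier plate lies flat on its seat, the stem through its hub (horizontal distance between plate and seat below 0.004 m and z of plate in the frame of seat below 0.003 m and angle between plate's own z axis and vertical below 0.04 rad), for 0.2 s.
2. the handle's collar is threaded on the stem, over the plate's hub (all of step 1 and horizontal distance between handle and seat below 0.006 m and z of handle in the frame of seat below 0.062 m and angle between handle's own z axis and vertical below 0.25 rad), for 0.1 s.
At the end, for the whole second after the job is handed in: the plate lies on its seat (underside within 3 mm of the seat, centred within 4 mm, tilted less than 0.04 rad), the handle's collar rests on the plate's hub (within 3 mm, centred on the stem within 4 mm, tilted less than 0.08 rad), both are at rest (all of step 1 and horizontal distance between handle and seat below 0.004 m and z of handle in the frame of plate_hub_top below 0.003 m and angle between handle's own z axis and vertical below 0.08 rad and linear speed of each of plate, handle below 0.02 m/s); the robot touches nothing.
It fails at once if the plate is let fall down the stem (faster than 0.45 m/s) (horizontal distance between plate and seat below 0.02 m and z of plate in the frame of seat below 0.07 m and linear speed of plate above 0.45 m/s).
It fails at once if the mug, jar, napkin ring or pepper mill is shifted by more than 30 mm (distance of any of mug, jar, napkin_ring, pepper_mill from where it was at the start of the episode above 0.03 m).
It also fails if it takes over 67 s, if anything falls off the work surface, if the arm or the gripper's body presses on something with over 40 N, if the wrist force passes 120 N, or if a joint passes its speed limit or range.

## Robot

A 6-joint arm with a two-finger parallel gripper is mounted at the origin on the work surface. World frame = base frame: x ahead of the robot, y to its left, z up, the work surface at z = 0. Lengths are in m, angles in degrees, forces in N, time in s.
With the tool pointing down it reaches from about 0.25 to 0.725 m from the base axis. Payload 9.7 kg.
Tool frame: the origin (TCP) lies between the finger pads; the fingertips stand bot.tcp_to_tips ahead of it and the grasp point (between the pads) lies 2 mm behind it (bot.tcp_to_tips is the distance from the TCP to the fingertips, in m); z points along the fingers, y is the line along which they close (so a half turn about z gives the same grasp; the last joint's range is limited). The gripper opens to 85 mm and grips with 20 to 120 N. Pads are 22 mm wide; open, the fingers measure 114 mm over their backs; the gripper's body (76 mm by 85 mm) begins 54 mm behind the grasp point. The pads swing forward as they close: fully open they stand 13 mm farther back than shut.
Start: joints at [-64.916, 4.979, 10.078, 95.1, 0, 90], TCP at [0.233, -0.498, 0.248] pointing down, gripper open.
Joint ranges: [-179.16, 179.16], [-48.56, 103.87], [-65.8, 70.77], [-126.05, 130.52], [-82.76, 87.17], [-180, 180]. Speed limits (degrees/s): [127.2, 127.2, 147.25, 180, 180, 180].

## Interface

Orientations are given as [roll, pitch, yaw] about the fixed x, y, z axes, in that order (R = Rz(yaw) Ry(pitch) Rx(roll)).
In Python, from workcell import sensors, camera, camera_params, bot gives the robot as it stands.
- The arm moves only by the tool apply_moves, never from a script. Its argument "motion" is a list of rows, each an object with "jaw": the opening, from -1 (shut) to 1 (fully open); "xyz": the shift along the tool's x, y, z in mm, a list of three; "twist": the turn about the tool's z in rad. A call has 1 to 5 rows; each row is the pose to reach, as a shift and turn from the pose commanded when the call began, along the tool's axes at that moment; what a row does not reach only later rows make up. A row lasts 1/8 s, in which the tool goes at most 62.5 mm and 10.7 degrees, less where a joint would pass 70% of its speed; a pose out of reach is approached as far as the arm can. A call with a gripper value outside its range is refused whole. The fingers move at their own pace and stop on an object; "grip_force" is the grip in N (left out, the last holds). Time passes only in rows, so rows that repeat a pose let the fingers close. It gives the time, the measured TCP pose, the force, the opening and the grip force at its end, in the units of the state.
- sensors.get_obs(): the state, without advancing time (a new reading comes with each control period).
- camera(name): name is "scene" or "top" or "wrist"; returns (picture, depth): 400x640x3 uint8, red, green, blue; 400x640 float32, m along the optical axis (not along the pixel's ray), 0 where there is no reading.
- camera_params(name): a dict with "mtx" (3x3 intrinsics, pixels), "rvec" (rotation vector, rad) and "tvec" (3), from world to camera coordinates, as OpenCV has them. Camera axes: x right, y down, z forward; pixel columns grow to the right and rows downward; lengths in m; the calibration is good to about 2 mm. A picture is of the moment at which its call begins: read the wrist's pose just before it. camera_params takes no time and is no camera call; for the wrist camera it gives the pose at the moment of the call.
- bot.job_done(): hands the job in; it is judged then, once.
The state is a dict: "time": time; "q": joint angles; "qd": joint speeds; "joint_efforts": joint torques, N m; "ee_pos": TCP position; "tcp_rot": TCP orientation; "wrist_force": force on the tool from outside, world axes, zero at the start; "torque": the same for the moment, N m; "opening": finger opening in m; "grasp_force": force on a finger pad.
Only numpy, scipy, OpenCV 4.12 (cv2) and the standard library are available. Lean on these libraries where they do the work, as an engineer would, in place of code of your own. Each camera call takes 0.05 s, during which the arm holds its last target. There are 200 camera calls.

## Working session

There is one attempt and no reset: what is moved stays moved. The work goes in short steps, Python scripts to look and compute and a tool call to move; the robot and the scene stay as the last step left them, time stands still between calls to the robot, and variables do not carry over. Pictures are saved under pics/ and viewed, at most 10 in all, crops included, and the job is handed in when it is done.

Besides the shell and the picture viewer there is one more tool, called after "Call:" in YAML: its name, and indented under it one key for each argument. apply_moves: Moves the arm, as the interface text tells. Its arguments: {"type":"object","properties":{"motion":{"type":"array","items":{"type":"object","properties":{"jaw":{"type":"number"},"xyz":{"type":"array","items":{"type":"number"}},"twist":{"type":"number"}}}},"grip_force":{"type":"number"}},"required":["motion"]}

```bash
mkdir -p pics; ls; python3 - <<'E'
from workcell import sensors,camera,camera_params,bot
import cv2,numpy as np
print(sensors.get_obs(),bot.tcp_to_tips)
for n in("scene","top"):
    p,d=camera(n);cv2.imwrite(f"pics/{n}0.png",p[:,:,::-1]);np.savez(f"{n}0.npz",p=p,d=d,**camera_params(n));print(camera_params(n),(d>0).mean())
E
```

```text
pics
{'time': 0.0, 'q': array([-6.49158393e+01,  5.01190116e+00,  1.00347384e+01,  9.51001997e+01,
       -7.40799516e-05,  9.00000209e+01]), 'qd': array([ 0.0198905 ,  0.03499913,  0.03986725, -0.03878633, -0.01753603,
       -0.15347446]), 'joint_efforts': array([-7.60201033e-05, -5.20382810e+01,  4.64804184e+01,  1.62166340e-02,
        3.20492518e-05, -5.35832019e-07]), 'ee_pos': array([ 0.23308325, -0.49793858,  0.24757792]), 'tcp_rot': array([-1.79922637e+02,  7.41080938e-05,  2.50841399e+01]), 'wrist_force': array([-0.39506933,  0.24422769,  0.71414146]), 'torque': array([-0.02533008, -0.00096383,  0.00408616]), 'grasp_force': 0.0, 'opening': 0.08510865951037538} 0.017
{'mtx': array([[405.88781175,   0.        , 319.21138313],
       [  0.        , 405.88781175, 200.30429806],
       [  0.        ,   0.        ,   1.        ]]), 'rvec': array([ 1.62510208,  1.85911207, -0.8020665 ]), 'tvec': array([ 0.08421328, -0.25147884,  1.56264209])} 0.9960859375
{'mtx': array([[442.44873617,   0.        , 322.17875847],
       [  0.        , 442.44873617, 198.71285856],
       [  0.        ,   0.        ,   1.        ]]), 'rvec': array([ 2.18550251, -2.18877982,  0.04492244]), 'tvec': array([-0.01098807,  0.49664759,  1.15282982])} 0.99610546875
```

View pics/scene0.png

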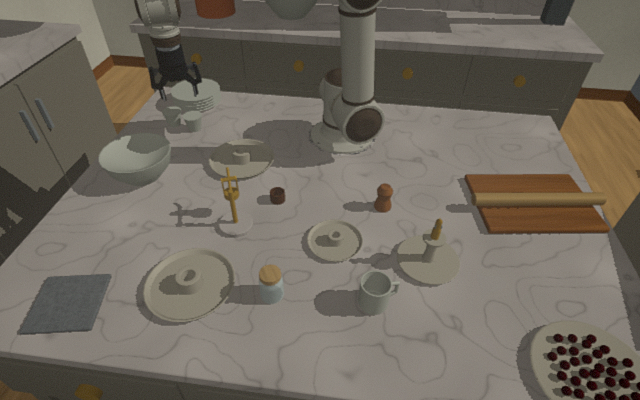

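View pics/top0.png

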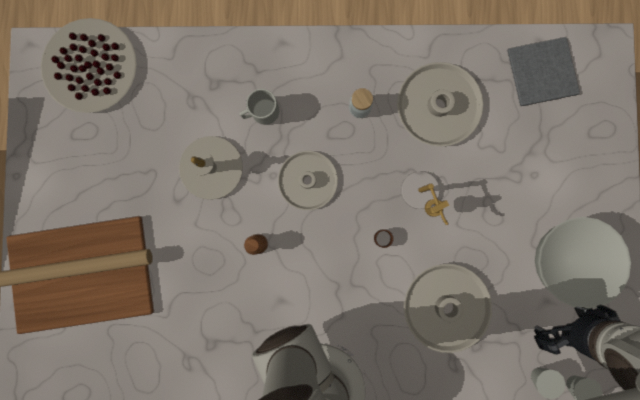

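The top view shows the smallest plate at about (308,180), the stand at (212,167) with its tip near (198,160), and the handle on the hook at (435,205). The bystanders are the mug (262,106), jar (361,102), ring (384,238) and mill (256,244).

```bash
cat > h.py <<'E'
import numpy as np,cv2
from workcell import sensors,camera,camera_params,bot
def cloud(d,mtx,rvec,tvec):
    R=cv2.Rodrigues(np.array(rvec))[0];v,u=np.mgrid[:d.shape[0],:d.shape[1]]
    c=np.stack([(u-mtx[0,2])/mtx[0,0]*d,(v-mtx[1,2])/mtx[1,1]*d,d],-1)
    return (c-np.array(tvec))@R
def proj(P,c):
    return cv2.projectPoints(np.float64(P).reshape(-1,1,3),c['rvec'],c['tvec'],c['mtx'],None)[0][:,0]
def load(n):
    f=np.load(n+'0.npz');return f['p'],f['d'],{k:f[k] for k in('mtx','rvec','tvec')}
def circ(xy):
    for _ in range(3):
        A=np.c_[2*xy,np.ones(len(xy))];s=np.linalg.lstsq(A,(xy**2).sum(1),rcond=None)[0]
        r=np.sqrt(s[2]+s[:2]@s[:2]);e=abs(np.hypot(*(xy-s[:2]).T)-r);xy=xy[e<max(2*e.mean(),.001)]
    return s[:2],r,e.mean()
E
python3 - <<'E'
from h import *
for n in('top','scene'):
    p,d,c=load(n);W=cloud(d,**c)
    print(n,'table z',[np.round(W[y,x],3) for x,y in ([(340,220),(300,240),(230,140)] if n=='top' else [(300,215),(350,290)])])
    if n=='top':
        for (x,y) in [(308,180),(212,167),(435,205),(262,106),(361,102),(384,238),(256,244),(442,102),(448,308)]:
            w=W[y-1:y+2,x-1:x+2].reshape(-1,3);print((x,y),np.round(np.median(w,0),3))
    np.save(n+'W.npy',W)
Wt,Ws=np.load('topW.npy'),np.load('sceneW.npy')
pc=Wt[180,308,:2];sc=Wt[167,222,:2];hc=Wt[205,435,:2]
for n,W in(('top',Wt),('scene',Ws)):
    P=W.reshape(-1,3)
    near=lambda c,r:np.hypot(*(P[:,:2]-c).T)<r
    s=P[near(pc,.04)&(P[:,2]>.028)];print(n,'hub',len(s),s.mean(0),s.max(0),s.min(0))
    s=P[near(pc,.1)&(P[:,2]>.010)&(P[:,2]<.02)];print(' rim',len(s), cv2.minEnclosingCircle(np.float32(s[:,:2])))
    s=P[near(sc,.12)&(P[:,2]>.010)&(P[:,2]<.02)];print(' base',len(s), cv2.minEnclosingCircle(np.float32(s[:,:2])))
    s=P[near(sc,.12)&(P[:,2]>.095)&(P[:,2]<.105)];print(' seat',len(s), s.mean(0))
    s=P[near(sc,.12)&(P[:,2]>.115)];print(' stem',len(s), s.mean(0),s[:,2].max(), s[s[:,2]>.155].mean(0))
    s=P[near(hc,.12)&(P[:,2]>.12)];print(' handle hi',len(s));print(np.round(s[::max(1,len(s)//25)],3).tolist())
E
python3 - <<'E'
import cv2
a=cv2.imread('pics/scene0.png');b=cv2.imread('pics/top0.png')
r=lambda i,x,y:cv2.resize(i[y:y+80,x:x+100],(400,320),interpolation=2)
import numpy as np
cv2.imwrite('pics/c1.png',np.vstack([np.hstack([r(a,185,160),r(b,390,160)]),np.hstack([r(a,385,205),r(b,165,130)])])[:600])
E
```

```text
top table z [array([ 0.441, -0.059, -0.001]), array([ 0.388,  0.048, -0.001]), array([0.656, 0.236, 0.001])]
(308, 180) [ 0.548  0.026 -0.   ]
(212, 167) [0.573 0.26  0.099]
(435, 205) [ 0.477 -0.282  0.133]
(262, 106) [0.747 0.15  0.005]
(361, 102) [ 0.733 -0.11   0.09 ]
(384, 238) [ 0.393 -0.175  0.   ]
(256, 244) [0.381 0.15  0.085]
(442, 102) [ 0.758 -0.334 -0.001]
(448, 308) [ 0.21  -0.34   0.003]
scene table z [array([ 0.451, -0.086, -0.002]), array([ 0.703,  0.086, -0.003])]
top hub 156 [0.5465459  0.02698518 0.03447877] [0.56792145 0.04825871 0.03942215] [0.52583957 0.00645207 0.02859289]
 rim 579 ((0.5469024181365967, 0.02688913606107235), 0.07907756417989731)
 base 2588 ((0.5812022686004639, 0.28436073660850525), 0.08502831310033798)
 seat 347 [0.57980151 0.28142935 0.10007148]
 stem 100 [0.57951233 0.28076712 0.14617012] 0.17012685097376082 [0.5807536  0.28353454 0.16218851]
 handle hi 279
[[0.527, -0.268, 0.135], [0.522, -0.265, 0.137], [0.519, -0.274, 0.136], [0.515, -0.269, 0.137], [0.508, -0.271, 0.13], [0.501, -0.273, 0.13], [0.496, -0.281, 0.135], [0.489, -0.283, 0.1
[... 816 characters left out ...]
69443  0.15987702]
 handle hi 165
[[0.434, -0.299, 0.146], [0.435, -0.297, 0.14], [0.444, -0.298, 0.135], [0.446, -0.298, 0.129], [0.458, -0.294, 0.132], [0.46, -0.269, 0.137], [0.468, -0.278, 0.139], [0.473, -0.303, 0.136], [0.47, -0.287, 0.136], [0.467, -0.271, 0.135], [0.477, -0.296, 0.137], [0.473, -0.28, 0.135], [0.468, -0.264, 0.133], [0.481, -0.289, 0.137], [0.474, -0.274, 0.133], [0.484, -0.292, 0.135], [0.468, -0.266, 0.125], [0.47, -0.265, 0.123], [0.471, -0.265, 0.121], [0.489, -0.301, 0.124], [0.498, -0.273, 0.131], [0.507, -0.271, 0.132], [0.517, -0.268, 0.134], [0.519, -0.264, 0.132], [0.522, -0.261, 0.131], [0.52, -0.259, 0.126], [0.522, -0.259, 0.124], [0.529, -0.269, 0.122]]
```

View pics/c1.png

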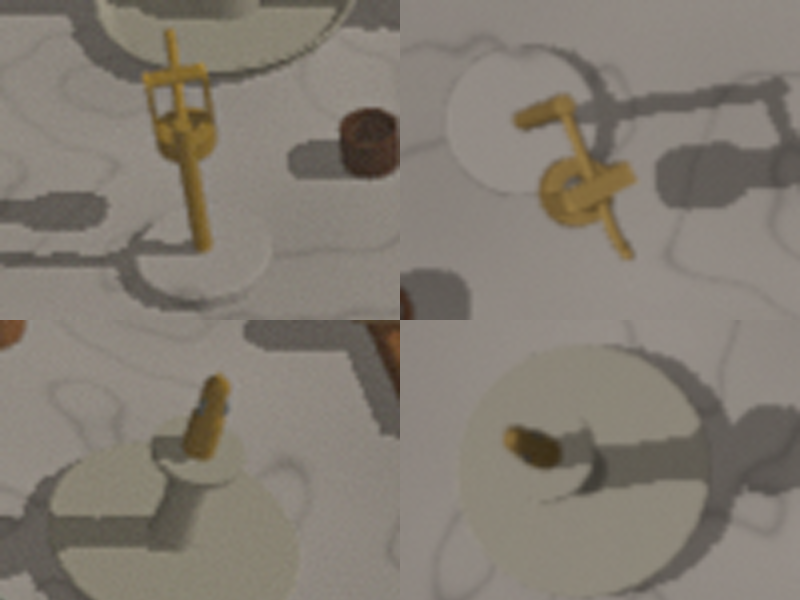

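The crops show the handle hanging upright on the bar, its bail crosswise to the bar at yaw about 24°. The stem is upright and free. First I move above the plate and look with the wrist camera.

Call:
apply_moves:
  motion:
    - {"xyz": [50,-34,0],"twist": -0.12,"jaw": 1}
    - {"xyz": [100,-68,0],"twist": -0.24,"jaw": 1}
    - {"xyz": [150,-102,0],"twist": -0.36,"jaw": 1}
    - {"xyz": [200,-136,0],"twist": -0.48,"jaw": 1}
    - {"xyz": [250,-170,0],"twist": -0.6,"jaw": 1}

```text
time: 0.72
ee_pos: [0.3881, -0.2364, 0.2481]
tcp_rot: [180.0, -0.0, 59.7]
wrist_force: [1.4, -1.1, -0.3]
opening: 0.0851
grasp_force: 0.0
```

Call:
apply_moves:
  motion:
    - {"xyz": [60,0,0],"twist": -0.12,"jaw": 1}
    - {"xyz": [120,0,0],"twist": -0.24,"jaw": 1}
    - {"xyz": [180,0,0],"twist": -0.36,"jaw": 1}
    - {"xyz": [240,0,0],"twist": -0.48,"jaw": 1}
    - {"xyz": [300,0,0],"twist": -0.58,"jaw": 1}

```text
time: 1.35
ee_pos: [0.5406, 0.0222, 0.248]
tcp_rot: [-180.0, 0.0, 92.9]
wrist_force: [1.1, -0.3, 0.2]
opening: 0.0848
grasp_force: 0.0
```

```bash
cat >> h.py <<'E'
def shot(f):
    o=sensors.get_obs();c=camera_params('wrist');p,d=camera('wrist')
    cv2.imwrite(f'pics/{f}.png',p[:,:,::-1]);np.savez(f+'0.npz',p=p,d=d,**c)
    print(o['time'],np.round(o['ee_pos'],4),np.round(o['tcp_rot'],2),np.round(o['q'],1));return o
E
python3 - <<'E'
from h import *
shot('w1');p,d,c=load('w1');W=cloud(d,**c)
print('cam',(-cv2.Rodrigues(c['rvec'])[0].T@c['tvec']).round(3))
P=W[d>0]
near=np.hypot(*(P[:,:2]-[.547,.028]).T)
s=P[(near<.04)&(P[:,2]>.03)&(P[:,2]<.04)];print('hub',len(s),s.mean(0),circ(s[:,:2]))
s=P[(near<.1)&(P[:,2]>.01)&(P[:,2]<.02)];print(len(s),cv2.minEnclosingCircle(np.float32(s[:,:2])))
E
```

```text
1.35 [0.5406 0.0222 0.248 ] [-1.7999e+02  1.0000e-02  9.2910e+01] [ 2.4  3.7  8.7 95.  -0.  89.4]
cam [0.537 0.1   0.374]
hub 675 [0.54732712 0.03155732 0.03388985] (array([0.54730634, 0.03132426]), np.float64(0.017919541826104106), np.float64(0.002082852146459023))
2097 ((0.5471464395523071, 0.030749499797821045), 0.07948648929595947)
```

View pics/w1.png

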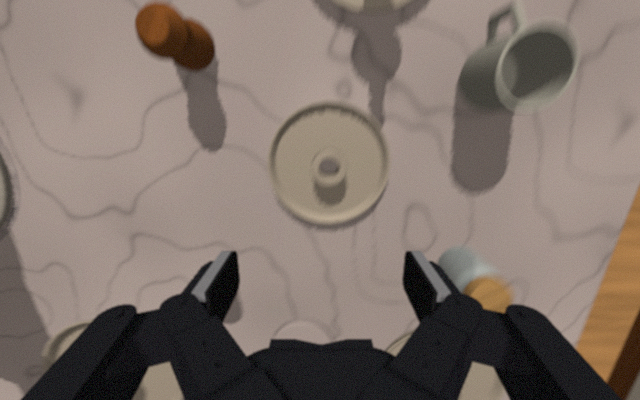

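The wrist view shows the small plate with its hub at (330,165). Three cameras agree on the hub within about 4 mm, at [0.547, 0.030]. I descend and grip.

Call:
apply_moves:
  motion:
    - {"xyz": [8,7,50],"jaw": 1}
    - {"xyz": [8,7,100],"jaw": 1}
    - {"xyz": [8,7,150],"jaw": 1}
    - {"xyz": [8,7,190],"jaw": 1}
    - {"xyz": [8,7,205],"jaw": 1}
  grip_force: 60

```text
validation failed for argument at $.mo...
```

Call:
apply_moves:
  motion:
    - {"xyz": [0,0,10],"jaw": 1}
    - {"xyz": [0,0,18],"jaw": 1}
    - {"xyz": [0,0,18],"jaw": 0.3}
    - {"xyz": [0,0,18],"jaw": 0}
    - {"xyz": [0,0,18],"jaw": -0.3}
  grip_force: 60

```text
validation failed for argument at $.mo...
```

Call:
apply_moves:
  motion:
    - {"xyz": [0,0,0],"jaw": -0.5}
    - {"xyz": [0,0,0],"jaw": -0.5}
    - {"xyz": [0,0,0],"jaw": -0.5}
  grip_force: 60

```text
validation failed for argument at $.mo...
```

The move was refused, most likely because the rows leave out twist. I'll add it.

Call:
apply_moves:
  motion:
    - {"xyz": [8,7,50],"twist": 0,"jaw": 1}
    - {"xyz": [8,7,100],"twist": 0,"jaw": 1}
    - {"xyz": [8,7,150],"twist": 0,"jaw": 1}
    - {"xyz": [8,7,190],"twist": 0,"jaw": 1}
    - {"xyz": [8,7,205],"twist": 0,"jaw": 1}
  grip_force: 60

```text
time: 2.02
ee_pos: [0.545, 0.0284, 0.0406]
tcp_rot: [-179.8, -0.0, 92.7]
wrist_force: [-0.2, 0.6, 0.4]
opening: 0.0851
grasp_force: 0.0
```

Call:
apply_moves:
  motion:
    - {"xyz": [2,2,10],"twist": 0,"jaw": 1}
    - {"xyz": [2,2,18],"twist": 0,"jaw": 1}
    - {"xyz": [2,2,18],"twist": 0,"jaw": 0.4}
    - {"xyz": [2,2,18],"twist": 0,"jaw": 0}
    - {"xyz": [2,2,18],"twist": 0,"jaw": -0.4}
  grip_force: 60

```text
time: 2.65
ee_pos: [0.5488, 0.0306, 0.0266]
tcp_rot: [179.9, -0.0, 92.7]
wrist_force: [-2.7, -0.2, 6.4]
opening: 0.0427
grasp_force: 60.6
```

Call:
apply_moves:
  motion:
    - {"xyz": [0,0,0],"twist": 0,"jaw": -0.5}
    - {"xyz": [0,0,0],"twist": 0,"jaw": -0.5}
    - {"xyz": [0,0,0],"twist": 0,"jaw": -0.5}
  grip_force: 60

```text
time: 3.02
ee_pos: [0.5488, 0.0306, 0.0266]
tcp_rot: [179.9, -0.0, 92.7]
wrist_force: [-2.2, -0.3, 6.4]
opening: 0.0427
grasp_force: 60.6
```

Call:
apply_moves:
  motion:
    - {"xyz": [0,0,-10],"twist": 0,"jaw": -0.5}
    - {"xyz": [0,0,-50],"twist": 0,"jaw": -0.5}
    - {"xyz": [0,0,-100],"twist": 0,"jaw": -0.5}
    - {"xyz": [0,0,-150],"twist": 0,"jaw": -0.5}
    - {"xyz": [0,0,-200],"twist": 0,"jaw": -0.5}
  grip_force: 60

```text
time: 3.65
ee_pos: [0.5481, 0.0306, 0.2273]
tcp_rot: [180.0, 0.0, 92.7]
wrist_force: [0.9, -0.5, -4.7]
opening: 0.0422
grasp_force: 62.2
```

```bash
python3 - <<'E'
from h import *
o=shot('w2');p,d,c=load('w2');W=cloud(d,**c)
P=W[d>0]
print(o['opening'],o['wrist_force'])
near=np.hypot(*(P[:,:2]-o['ee_pos'][:2]).T)
z=P[(near<.07)&(near>.035),2];print(np.histogram(z,bins=np.arange(.15,.27,.004)))
E
```

```text
3.65 [0.5481 0.0306 0.2273] [179.99   0.    92.69] [ 3.2  4.4  7.2 92.7 -0.  90.5]
0.04224717731920198 [ 0.90214361 -0.48008599 -4.66112989]
(array([    0,     0,     0,     0,     0,     0,     0,     0,     0,
           0,     0,     0,     0,  2078, 22982,     0,     0,     1,
          11,    13,    13,    11,    17,    11,     0,    25,   290,
         509,  1299,  3437]), array([0.15 , 0.154, 0.158, 0.162, 0.166, 0.17 , 0.174, 0.178, 0.182,
       0.186, 0.19 , 0.194, 0.198, 0.202, 0.206, 0.21 , 0.214, 0.218,
       0.222, 0.226, 0.23 , 0.234, 0.238, 0.242, 0.246, 0.25 , 0.254,
       0.258, 0.262, 0.266, 0.27 ]))
```

View pics/w2.png

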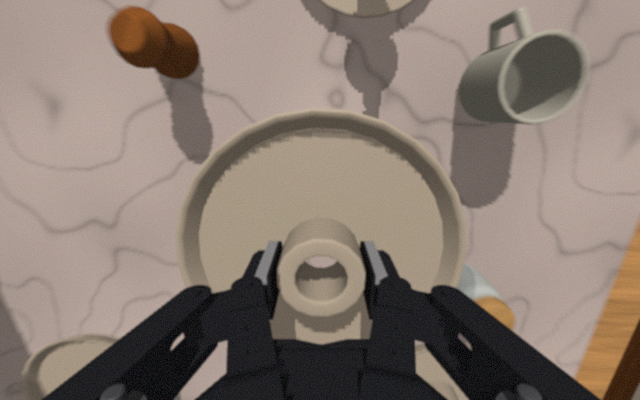

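The plate is held level, its hub at (322,276) and the floor at z≈0.207. I move towards the stand so that stem and plate appear in one wrist picture.

Call:
apply_moves:
  motion:
    - {"xyz": [25,8,-5],"twist": 0,"jaw": -0.5}
    - {"xyz": [60,18,-10],"twist": 0,"jaw": -0.5}
    - {"xyz": [90,27,-10],"twist": 0,"jaw": -0.5}
    - {"xyz": [109,32,-10],"twist": 0,"jaw": -0.5}
    - {"xyz": [109,32,-10],"twist": 0,"jaw": -0.5}
  grip_force: 60

```text
time: 4.32
ee_pos: [0.5753, 0.1419, 0.2348]
tcp_rot: [-180.0, 0.0, 92.8]
wrist_force: [-0.6, 0.2, -4.2]
opening: 0.0423
grasp_force: 62.3
```

```bash
cat >> h.py <<'E'
def ell_center(mask):
    cs=max(cv2.findContours(mask.astype(np.uint8),0,1)[0],key=cv2.contourArea);return cs
def cut(c,uv,z):
    R=cv2.Rodrigues(np.array(c['rvec']))[0];o=-R.T@c['tvec'];r=np.c_[np.float64(uv).reshape(-1,2),np.ones(len(np.float64(uv).reshape(-1,2)))]@np.linalg.inv(c['mtx']).T@R
    return o+r*((z-o[2])/r[:,2])[:,None]
E
python3 - <<'E'
from h import *
o=shot('w3');p,d,c=load('w3');W=cloud(d,**c);x,y,z=o['ee_pos']
P=W[d>0]
near=np.hypot(*(P[:,:2]-[x,y]).T)
u=P[(near<.06)&(near>.035)&(P[:,2]<z-.01)&(P[:,2]>z-.04)];pl=np.linalg.lstsq(np.c_[u[:,:2],np.ones(len(u))],u[:,2],rcond=None)[0];zu=np.median(u[:,2])-.006
print('underside',zu,'tilt',pl[:2])
rim=P[(near<.1)&(abs(P[:,2]-zu-.013)<.003)&(near>.06)]
print('rim',len(rim),circ(rim[:,:2]))
hub=P[(near<.03)&(abs(P[:,2]-zu-.034)<.003)];print('hub',len(hub),circ(hub[:,:2]))
far=P[:,1]>y+.09
n2=np.hypot(*(P[:,:2]-[.584,.289]).T)
for a,b in((.135,.1),):
    s=P[far&(n2<.03)&(P[:,2]>.13)&(P[:,2]<.19)];print('stem',len(s),s.mean(0),s[:,2].max())
    for zz in np.arange(.135,.17,.005):
        t=s[abs(s[:,2]-zz)<.0025];print(round(zz,3),len(t),t.mean(0)[:2] if len(t) else'')
s=P[far&(n2<.045)&(abs(P[:,2]-.1)<.003)];print('seat',len(s),cv2.minEnclosingCircle(np.float32(s[:,:2])) if len(s) else '')
s=P[far&(n2<.1)&(abs(P[:,2]-.015)<.004)];print('base',len(s),cv2.minEnclosingCircle(np.float32(s[:,:2])) if len(s) else '')
E
```

```text
4.325 [0.5753 0.1419 0.2348] [-1.7995e+02  1.0000e-02  9.2780e+01] [ 13.9  10.7  15.   94.3  -0.  101.1]
underside 0.2083102479499453 tilt [-0.00289887 -0.00046214]
rim 7307 (array([0.57501157, 0.1434245 ]), np.float64(0.07508327887584311), np.float64(0.001401998616537153))
hub 4241 (array([0.5749896 , 0.14355643]), np.float64(0.01791822767257142), np.float64(0.00212580840358161))
stem 636 [0.58082522 0.28250684 0.14844769] 0.16463095669853703
0.135 35 [0.57931714 0.2817618 ]
0.14 64 [0.57983498 0.28213212]
0.145 90 [0.58016596 0.28249316]
0.15 91 [0.58052008 0.28265775]
0.155 63 [0.58144232 0.28191527]
0.16 183 [0.58177996 0.28290296]
0.165 18 [0.58207837 0.28354213]
0.17 0 
seat 3007 ((0.581829845905304, 0.28864917159080505), 0.03016659803688526)
base 10493 ((0.5813037753105164, 0.28816911578178406), 0.08495146781206131)
```

View pics/w3.png

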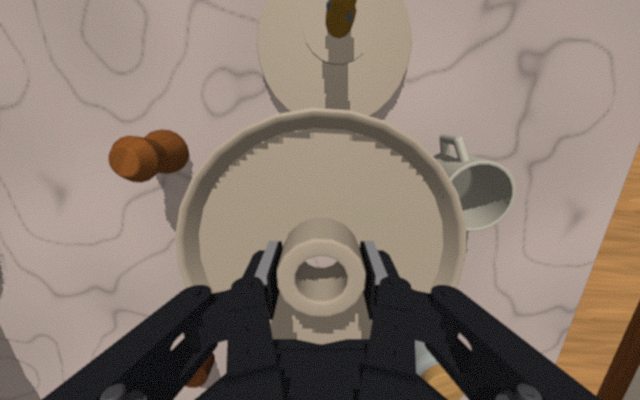

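The wrist view shows the stem at (340,20) at the top edge and the plate held level. Stand axis ≈ (0.5816, 0.2884), plate axis (0.575, 0.1434), so the remaining shift in tool axes is about (144.5, 13.6) mm.

Call:
apply_moves:
  motion:
    - {"xyz": [40,4,0],"twist": 0,"jaw": -0.5}
    - {"xyz": [85,8,0],"twist": 0,"jaw": -0.5}
    - {"xyz": [125,12,0],"twist": 0,"jaw": -0.5}
    - {"xyz": [144.5,13.5,0],"twist": 0,"jaw": -0.5}
    - {"xyz": [144.5,13.5,0],"twist": 0,"jaw": -0.5}
  grip_force: 60

```text
time: 5.0
ee_pos: [0.582, 0.2861, 0.2349]
tcp_rot: [-180.0, 0.0, 92.7]
wrist_force: [-0.2, 1.0, -3.3]
opening: 0.0425
grasp_force: 62.3
```

```bash
python3 - <<'E'
from h import *
o=sensors.get_obs();print(o['ee_pos'],o['tcp_rot'],o['wrist_force'])
Ws=np.load('sceneW.npy');P0=Ws.reshape(-1,3)
for n in('scene','top'):
    c=camera_params(n);p,d=camera(n);P=cloud(d,**c).reshape(-1,3);cv2.imwrite(f'pics/{n}1.png',p[:,:,::-1])
    near=np.hypot(*(P[:,:2]-[.582,.288]).T)
    s=P[(near<.095)&(P[:,2]>.215)&(P[:,2]<.228)&(near>.06)];print(n,'rim',len(s),cv2.minEnclosingCircle(np.float32(s[:,:2])),circ(s[:,:2]))
E
```

```text
[0.58195285 0.28613558 0.23491925] [-1.79963432e+02  3.23824668e-02  9.27384282e+01] [-0.21347507  1.0209694  -3.29007607]
scene rim 423 ((0.5823127031326294, 0.2851674556732178), 0.08037382364273071) (array([0.58368078, 0.28561607]), np.float64(0.0755296575047112), np.float64(0.0013604116667249302))
top rim 736 ((0.5808681845664978, 0.28003618121147156), 0.07910309731960297) (array([0.5810663 , 0.28065756]), np.float64(0.07277044191583604), np.float64(0.003230443273810018))
```

Call:
apply_moves:
  motion:
    - {"xyz": [2,0,12],"twist": 0,"jaw": -0.5}
    - {"xyz": [2,0,28],"twist": 0,"jaw": -0.5}
    - {"xyz": [2,0,40],"twist": 0,"jaw": -0.5}
    - {"xyz": [2,0,50],"twist": 0,"jaw": -0.5}
    - {"xyz": [2,0,52],"twist": 0,"jaw": -0.5}
  grip_force: 60

```text
time: 5.72
ee_pos: [0.5817, 0.2877, 0.1825]
tcp_rot: [-179.9, 0.0, 92.7]
wrist_force: [0.1, -0.2, -3.7]
opening: 0.0422
grasp_force: 62.2
```

Call:
apply_moves:
  motion:
    - {"xyz": [0,0,6],"twist": 0,"jaw": -0.5}
    - {"xyz": [0,0,12],"twist": 0,"jaw": -0.5}
    - {"xyz": [0,0,15],"twist": 0,"jaw": -0.5}
    - {"xyz": [0,0,15],"twist": 0,"jaw": -0.5}
  grip_force: 60

```text
time: 6.22
ee_pos: [0.5818, 0.288, 0.168]
tcp_rot: [-180.0, 0.0, 92.7]
wrist_force: [0.2, 0.3, -4.6]
opening: 0.0423
grasp_force: 62.3
```

Call:
apply_moves:
  motion:
    - {"xyz": [0,0,5],"twist": 0,"jaw": -0.5}
    - {"xyz": [0,0,10],"twist": 0,"jaw": -0.5}
    - {"xyz": [0,0,12],"twist": 0,"jaw": -0.5}
    - {"xyz": [0,0,12],"twist": 0,"jaw": -0.5}
  grip_force: 60

```text
time: 6.72
ee_pos: [0.5818, 0.2879, 0.156]
tcp_rot: [-180.0, 0.0, 92.7]
wrist_force: [-0.4, -0.6, -3.2]
opening: 0.042
grasp_force: 62.3
```

Call:
apply_moves:
  motion:
    - {"xyz": [0,0,3],"twist": 0,"jaw": -0.5}
    - {"xyz": [0,0,6],"twist": 0,"jaw": -0.5}
    - {"xyz": [0,0,6],"twist": 0,"jaw": -0.5}
  grip_force: 60

```text
time: 7.1
ee_pos: [0.5818, 0.2879, 0.1499]
tcp_rot: [-180.0, 0.0, 92.7]
wrist_force: [-0.2, -0.0, -3.9]
opening: 0.0424
grasp_force: 62.3
```

Call:
apply_moves:
  motion:
    - {"xyz": [0,0,6],"twist": 0,"jaw": -0.5}
    - {"xyz": [0,0,12],"twist": 0,"jaw": -0.5}
    - {"xyz": [0,0,18],"twist": 0,"jaw": -0.5}
    - {"xyz": [0,0,20],"twist": 0,"jaw": -0.5}
    - {"xyz": [0,0,20],"twist": 0,"jaw": -0.5}
  grip_force: 60

```text
time: 7.72
ee_pos: [0.5818, 0.2879, 0.1301]
tcp_rot: [-180.0, 0.0, 92.7]
wrist_force: [-0.1, -0.8, -3.7]
opening: 0.0428
grasp_force: 62.3
```

Call:
apply_moves:
  motion:
    - {"xyz": [0,0,1.5],"twist": 0,"jaw": -0.5}
    - {"xyz": [0,0,3],"twist": 0,"jaw": -0.5}
    - {"xyz": [0,0,3],"twist": 0,"jaw": -0.5}
  grip_force: 60

```text
time: 8.1
ee_pos: [0.5819, 0.288, 0.1272]
tcp_rot: [-180.0, 0.0, 92.7]
wrist_force: [-0.6, -0.1, -4.0]
opening: 0.0422
grasp_force: 62.3
```

Call:
apply_moves:
  motion:
    - {"xyz": [0,0,1],"twist": 0,"jaw": -0.5}
    - {"xyz": [0,0,2],"twist": 0,"jaw": -0.5}
    - {"xyz": [0,0,2],"twist": 0,"jaw": -0.5}
  grip_force: 60

```text
time: 8.48
ee_pos: [0.582, 0.288, 0.1266]
tcp_rot: [179.9, -0.0, 92.7]
wrist_force: [-3.1, -1.7, 6.3]
opening: 0.0429
grasp_force: 63.1
```

Seated (6 N reaction, TCP at 0.1266, the same offset as on the table). I release and rise.

Call:
apply_moves:
  motion:
    - {"xyz": [0,0,-1],"twist": 0,"jaw": 0.1}
    - {"xyz": [0,0,-1],"twist": 0,"jaw": 0.5}
    - {"xyz": [0,0,-1],"twist": 0,"jaw": 0.8}
    - {"xyz": [0,0,-1],"twist": 0,"jaw": 0.8}
    - {"xyz": [0,0,-30],"twist": 0,"jaw": 0.8}

```text
time: 9.1
ee_pos: [0.5809, 0.2875, 0.1531]
tcp_rot: [-179.8, 0.1, 92.7]
wrist_force: [0.1, 0.7, 0.3]
opening: 0.0765
grasp_force: 0.0
```

Call:
apply_moves:
  motion:
    - {"xyz": [0,0,-50],"twist": 0,"jaw": 1}
    - {"xyz": [0,0,-95],"twist": 0,"jaw": 1}
    - {"xyz": [-30,0,-95],"twist": 0,"jaw": 1}
    - {"xyz": [-70,0,-95],"twist": 0,"jaw": 1}
    - {"xyz": [-70,0,-95],"twist": 0,"jaw": 1}

```text
time: 9.72
ee_pos: [0.5855, 0.216, 0.2508]
tcp_rot: [180.0, 0.0, 92.5]
wrist_force: [0.3, -0.2, 0.3]
opening: 0.0853
grasp_force: 0.0
```

```bash
python3 - <<'E'
from h import *
o=shot('w4');p,d,c=load('w4');W=cloud(d,**c);P=W[d>0]
near=np.hypot(*(P[:,:2]-[.582,.288]).T)
f=P[(near<.06)&(near>.03)&(abs(P[:,2]-.106)<.005)];print('floor',len(f),np.median(f[:,2]),np.linalg.lstsq(np.c_[f[:,:2],np.ones(len(f))],f[:,2],rcond=None)[0][:2])
s=P[(near<.095)&(near>.06)&(abs(P[:,2]-.113)<.003)];print('rim',len(s),circ(s[:,:2]),cv2.minEnclosingCircle(np.float32(s[:,:2])))
s=P[(near<.03)&(abs(P[:,2]-.134)<.002)&(near>.0)];print('hub',len(s),cv2.minEnclosingCircle(np.float32(s[:,:2])))
for zz in(.15,.155,.16,.164,.167):
    t=P[(near<.025)&(abs(P[:,2]-zz)<.002)];print(zz,len(t),t.mean(0))
E
```

```text
9.725 [0.5855 0.216  0.2508] [1.7997e+02 1.0000e-02 9.2540e+01] [ 20.3  15.6  22.6  96.9  -0.  107.7]
floor 10513 0.10617166125544357 [-0.00134857  0.00068065]
rim 4750 (array([0.58147328, 0.28843549]), np.float64(0.07551482959616666), np.float64(0.0014407520348681687)) ((0.5814382433891296, 0.2882033884525299), 0.07943158596754074)
hub 1500 ((0.5815815925598145, 0.28833332657814026), 0.02191203646361828)
0.15 12 [0.58300395 0.28908442 0.14932805]
0.155 0 [nan nan nan]
0.16 178 [0.58146572 0.28897727 0.16005069]
0.164 165 [0.58218803 0.28874653 0.16396265]
0.167 87 [0.58175679 0.28869024 0.16595453]<stdin>:8: RuntimeWarning: Mean of empty slice.
  ret = um.true_divide(
```

View pics/w4.png

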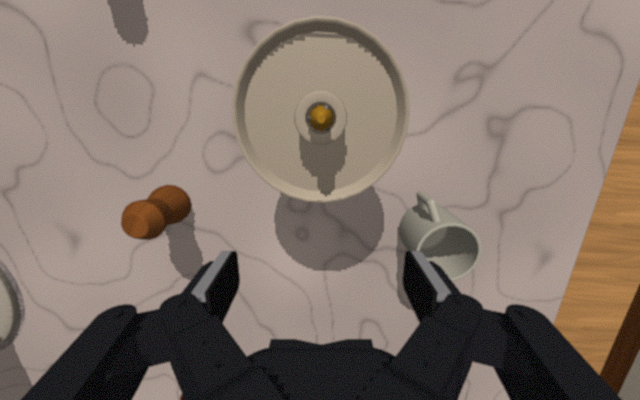

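The plate lies flat, with its floor at 0.1062 and the hub centred at (0.5816, 0.2883). The stem tip is at (320,115), i.e. (0.5818, 0.2887, 0.166). Next, the handle.

Call:
apply_moves:
  motion:
    - {"xyz": [-53,-23,0],"twist": 0.12,"jaw": 1}
    - {"xyz": [-106,-46,0],"twist": 0.24,"jaw": 1}
    - {"xyz": [-159,-69,0],"twist": 0.36,"jaw": 1}
    - {"xyz": [-212,-92,0],"twist": 0.48,"jaw": 1}
    - {"xyz": [-265,-115,0],"twist": 0.6,"jaw": 1}

```text
time: 10.4
ee_pos: [0.4822, -0.0527, 0.2503]
tcp_rot: [180.0, -0.0, 58.2]
wrist_force: [1.2, 0.2, -0.5]
opening: 0.0854
grasp_force: 0.0
```

Call:
apply_moves:
  motion:
    - {"xyz": [-58,11,0],"twist": 0.12,"jaw": 1}
    - {"xyz": [-116,22,0],"twist": 0.24,"jaw": 1}
    - {"xyz": [-174,33,0],"twist": 0.36,"jaw": 1}
    - {"xyz": [-232,44,0],"twist": 0.48,"jaw": 1}
    - {"xyz": [-290,55,0],"twist": 0.58,"jaw": 1}

```text
time: 11.02
ee_pos: [0.3771, -0.329, 0.2504]
tcp_rot: [180.0, -0.0, 24.9]
wrist_force: [1.0, -0.2, -0.4]
opening: 0.0854
grasp_force: 0.0
```

Call:
apply_moves:
  motion:
    - {"xyz": [0,0,0],"twist": 0,"jaw": 1}

```text
time: 11.15
ee_pos: [0.3763, -0.3302, 0.2497]
tcp_rot: [-180.0, 0.0, 24.8]
wrist_force: [-0.5, 1.3, -0.1]
opening: 0.0857
grasp_force: 0.0
```

```bash
python3 - <<'E'
from h import *
o=shot('w5');p,d,c=load('w5');W=cloud(d,**c)
hsv=cv2.cvtColor(p,cv2.COLOR_RGB2HSV);near=np.hypot(W[...,0]-.478,W[...,1]+.285)
m=(hsv[...,1]>110)&(hsv[...,0]>12)&(hsv[...,0]<30)&(d>0)&(near<.09)&(W[...,2]>.03)
P=W[m];print(len(P),P[:,2].max())
b=P[(P[:,2]>.125)];
top=W[m&(W[...,2]>.132)&(near<.035)]
print('top pts',len(top),np.median(top,0),np.percentile(top[:,2],[5,50,95]))
r=cv2.minAreaRect(np.float32(top[:,:2]*1000));print('rect',r)
col=W[m&(W[...,2]>.085)&(W[...,2]<.095)];print('collar',len(col),cv2.minEnclosingCircle(np.float32(col[:,:2])),circ(col[:,:2]))
t=P[(P[:,2]>.141)];print('tip?',len(t),t.mean(0) if len(t) else'')
E
```

```text
11.15 [ 0.3763 -0.3302  0.2497] [-1.7997e+02  3.0000e-02  2.4780e+01] [-41.3  -1.7   3.4  95.1  -0.  114. ]
2891 0.14743864935002787
top pts 1821 [ 0.47365202 -0.28215698  0.1374612 ] [0.13261999 0.1374612  0.13907708]
rect ((477.1271667480469, -282.787841796875), (46.876800537109375, 58.48166275024414), 73.43619537353516)
collar 544 ((0.48392337560653687, -0.27659478783607483), 0.035202737897634506) (array([ 0.47282926, -0.28377268]), np.float64(0.01799087517187572), np.float64(0.0019467079602315085))
tip? 74 [ 0.43462128 -0.29874642  0.14474585]
```

View pics/w5.png

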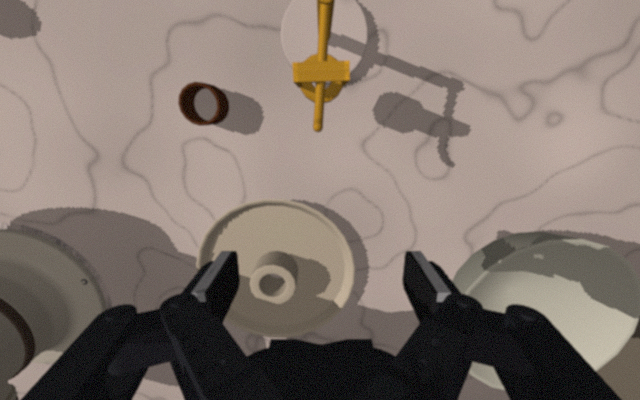

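The wrist view shows the bail strip at (322,72), square to the tool, with the hook tip at (318,127). I compute the shift from the strip's centre.

```bash
python3 - <<'E'
from h import *
p,d,c=load('w5');W=cloud(d,**c)
hsv=cv2.cvtColor(p,cv2.COLOR_RGB2HSV)
m=(hsv[...,1]>110)&(hsv[...,0]>12)&(hsv[...,0]<30)
s=m&(abs(W[...,2]-.138)<.003);s[:60]=0;s[84:]=0
for r in range(52,92,4): 
    u=np.where(m[r]&(W[r,:,2]>.128))[0];print(r,u.min(),u.max(),len(u),np.median(W[r,u,2]).round(4))
k=cv2.morphologyEx(m.astype(np.uint8),cv2.MORPH_OPEN,np.ones((5,35)))
n,l,st,ce=cv2.connectedComponentsWithStats(k);print(st[1:],ce[1:])
cs=cv2.minAreaRect(cv2.findContours(k,0,1)[0][0]);print(cs)
ctr=cut(c,[cs[0]],.138)[0];print(ctr,'corner',cut(c,cv2.boxPoints(cs),.138).round(4))
o=sensors.get_obs();a=np.radians(o['tcp_rot'][2]);dl=ctr-o['ee_pos']
print('tool shift',dl[0]*np.cos(a)+dl[1]*np.sin(a),dl[0]*np.sin(a)-dl[1]*np.cos(a))
tip=cut(c,[[318,127]],.146)[0];print('tip',tip)
E
```

```text
52 318 326 9 0.1335
56 317 327 11 0.1335
60 317 326 10 0.1337
64 293 349 57 0.1381
68 293 349 57 0.138
72 293 349 57 0.1378
76 293 349 57 0.138
80 293 349 57 0.1381
84 316 324 9 0.1333
88 316 326 11 0.1339
[[ 293   61   57   20 1117]
 [ 303   88   36    6  215]] [[321.30170098  70.66517457]
 [320.58139535  90.48837209]]
((320.5, 90.5), (5.0, 35.0), 90.0)
[ 0.45955213 -0.28995193  0.138     ] corner [[ 0.4555 -0.2768  0.138 ]
 [ 0.467  -0.3016  0.138 ]
 [ 0.4637 -0.3032  0.138 ]
 [ 0.4521 -0.2782  0.138 ]]
tool shift 0.09110313064563065 -0.0002651664621324823
tip [ 0.4339099  -0.29967628  0.146     ]
```

Call:
apply_moves:
  motion:
    - {"xyz": [50,0,0],"twist": 0,"jaw": 1}
    - {"xyz": [100,0,10],"twist": 0,"jaw": 1}
    - {"xyz": [106.5,0,50],"twist": 0,"jaw": 1}
    - {"xyz": [106.5,0,95],"twist": 0,"jaw": 1}
    - {"xyz": [106.5,0,120],"twist": 0,"jaw": 1}

```text
time: 11.82
ee_pos: [0.4742, -0.2799, 0.1278]
tcp_rot: [-179.9, 0.1, 25.3]
wrist_force: [-0.8, -0.3, 0.7]
opening: 0.0854
grasp_force: 0.0
```

Call:
apply_moves:
  motion:
    - {"xyz": [0,0,15],"twist": 0,"jaw": 1}
    - {"xyz": [0,0,26],"twist": 0,"jaw": 1}
    - {"xyz": [0,0,26],"twist": 0,"jaw": 0.4}
    - {"xyz": [0,0,26],"twist": 0,"jaw": 0.2}
    - {"xyz": [0,0,26],"twist": 0,"jaw": 0.1}
  grip_force: 25

```text
time: 12.45
ee_pos: [0.4741, -0.2829, 0.1052]
tcp_rot: [179.9, -0.0, 25.1]
wrist_force: [0.8, -0.3, 0.5]
opening: 0.0468
grasp_force: 0.4
```

Call:
apply_moves:
  motion:
    - {"xyz": [0,0,0],"twist": 0,"jaw": -0.1}
    - {"xyz": [0,0,0],"twist": 0,"jaw": -0.4}
    - {"xyz": [0,0,0],"twist": 0,"jaw": -0.4}
    - {"xyz": [0,0,0],"twist": 0,"jaw": -0.4}
  grip_force: 60

```text
time: 12.95
ee_pos: [0.4743, -0.2832, 0.1055]
tcp_rot: [179.9, -0.1, 25.1]
wrist_force: [0.2, -2.3, 6.6]
opening: 0.0436
grasp_force: 62.2
```

Call:
apply_moves:
  motion:
    - {"xyz": [0,0,-6],"twist": 0,"jaw": -0.4}
    - {"xyz": [0,0,-14],"twist": 0,"jaw": -0.4}
    - {"xyz": [0,0,-22],"twist": 0,"jaw": -0.4}
    - {"xyz": [0,0,-25],"twist": 0,"jaw": -0.4}
    - {"xyz": [0,0,-25],"twist": 0,"jaw": -0.4}
  grip_force: 60

```text
time: 13.58
ee_pos: [0.4738, -0.2826, 0.1295]
tcp_rot: [180.0, -0.0, 25.1]
wrist_force: [-0.1, 0.3, -2.8]
opening: 0.0441
grasp_force: 62.0
```

Call:
apply_moves:
  motion:
    - {"xyz": [-15,-1,0],"twist": 0,"jaw": -0.4}
    - {"xyz": [-35,-2.5,0],"twist": 0,"jaw": -0.4}
    - {"xyz": [-55,-4,0],"twist": 0,"jaw": -0.4}
    - {"xyz": [-75,-4,0],"twist": 0,"jaw": -0.4}
    - {"xyz": [-85,-4,0],"twist": 0,"jaw": -0.4}
  grip_force: 60

```text
time: 14.2
ee_pos: [0.3936, -0.3157, 0.1295]
tcp_rot: [180.0, -0.0, 25.0]
wrist_force: [-0.2, -0.1, -1.1]
opening: 0.0435
grasp_force: 61.8
```

Call:
apply_moves:
  motion:
    - {"xyz": [0,0,-40],"twist": 0,"jaw": -0.4}
    - {"xyz": [0,0,-90],"twist": 0,"jaw": -0.4}
    - {"xyz": [0,0,-130],"twist": 0,"jaw": -0.4}
    - {"xyz": [0,0,-145],"twist": 0,"jaw": -0.4}
    - {"xyz": [0,0,-145],"twist": 0,"jaw": -0.4}
  grip_force: 60

```text
time: 14.82
ee_pos: [0.3952, -0.3153, 0.2742]
tcp_rot: [180.0, -0.0, 25.1]
wrist_force: [0.3, -0.0, -2.8]
opening: 0.0434
grasp_force: 62.4
```

```bash
python3 - <<'E'
from h import *
o=shot('w6');print(o['wrist_force'],o['opening']);p,d,c=load('w6');W=cloud(d,**c)
hsv=cv2.cvtColor(p,cv2.COLOR_RGB2HSV)
m=(hsv[...,1]>110)&(hsv[...,0]>12)&(hsv[...,0]<30)&(d>0)&(np.hypot(W[...,0]-o['ee_pos'][0],W[...,1]-o['ee_pos'][1])<.045)&(abs(W[...,2]-o['ee_pos'][2])<.06)
P=W[m];a=np.radians(o['tcp_rot'][2]);R=np.c_[[np.cos(a),np.sin(a)],[np.sin(a),-np.cos(a)]]
Q=np.c_[(P[:,:2]-o['ee_pos'][:2])@R,P[:,2]-o['ee_pos'][2]]*1000
print(len(Q))
for lo,hi in((24,40),(10,24),(-10,10),(-20,-10),(-40,-20)):
    t=Q[(Q[:,2]>=lo)&(Q[:,2]<hi)];
    if len(t)>5:print(lo,hi,len(t),'med',np.median(t,0).round(1),'min',np.percentile(t,2,0).round(1),'max',np.percentile(t,98,0).round(1))
E
```

```text
14.825 [ 0.3952 -0.3153  0.2742] [ 1.7997e+02 -2.0000e-02  2.5080e+01] [-38.6  -0.5   7.3  97.8   0.  116.3]
[ 0.2785888  -0.01348499 -2.81886308] 0.043420130762094764
9319
24 40 3866 med [ 0.4 -1.5 32.4] min [ -8.5 -21.7  26.2] max [ 5.6 19.8 33.9]
10 24 539 med [ 4.7 16.6 17.3] min [ -4.4 -23.6  10.4] max [ 6.7 21.2 23.6]
-10 10 581 med [ 4.7 16.1  1.2] min [ -7.  -23.1  -9.4] max [ 6.2 20.5  9.7]
-20 -10 3434 med [  1.8  -2.2 -15.5] min [-20.8 -20.4 -19.1] max [ 18.9  16.  -12.8]
-40 -20 813 med [ 12.8  -2.9 -25.9] min [-11.6 -20.9 -32.6] max [ 20.   14.5 -20.3]
```

View pics/w6.png

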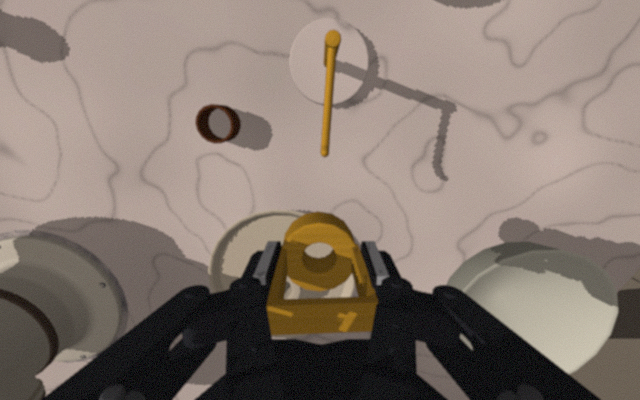

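The handle is upright in the grip with its collar at (320,255), the underside 35 mm below the TCP and centred within about 1 mm. It goes to the stem next.

Call:
apply_moves:
  motion:
    - {"xyz": [36,-40,0],"twist": -0.12,"jaw": -0.4}
    - {"xyz": [74,-82,0],"twist": -0.24,"jaw": -0.4}
    - {"xyz": [112,-124,0],"twist": -0.36,"jaw": -0.4}
    - {"xyz": [150,-166,0],"twist": -0.48,"jaw": -0.4}
    - {"xyz": [188,-208,0],"twist": -0.6,"jaw": -0.4}
  grip_force: 60

```text
time: 15.5
ee_pos: [0.4769, -0.045, 0.2721]
tcp_rot: [-179.9, 0.1, 59.7]
wrist_force: [0.5, -0.8, -0.7]
opening: 0.0439
grasp_force: 62.3
```

Call:
apply_moves:
  motion:
    - {"xyz": [56,-13,0],"twist": -0.12,"jaw": -0.4}
    - {"xyz": [112,-26,0],"twist": -0.24,"jaw": -0.4}
    - {"xyz": [168,-39,0],"twist": -0.36,"jaw": -0.4}
    - {"xyz": [224,-52,0],"twist": -0.48,"jaw": -0.4}
    - {"xyz": [270,-64,0],"twist": -0.575,"jaw": -0.4}
  grip_force: 60

```text
time: 16.12
ee_pos: [0.5591, 0.2202, 0.2715]
tcp_rot: [-179.8, 0.1, 92.7]
wrist_force: [1.5, -1.1, -0.8]
opening: 0.044
grasp_force: 62.3
```

Call:
apply_moves:
  motion:
    - {"xyz": [0,0,0],"twist": 0,"jaw": -0.4}
  grip_force: 60

```text
time: 16.25
ee_pos: [0.559, 0.2209, 0.2705]
tcp_rot: [-179.7, 0.1, 92.7]
wrist_force: [-0.6, -0.5, -1.6]
opening: 0.0435
grasp_force: 62.4
```

```bash
python3 - <<'E'
from h import *
o=shot('w7');p,d,c=load('w7');W=cloud(d,**c);e=o['ee_pos']
a=np.radians(o['tcp_rot'][2]);R=np.c_[[np.cos(a),np.sin(a)],[np.sin(a),-np.cos(a)]]
Q=np.dstack([(W[...,:2]-e[:2])@R,W[...,2:]])*1000
P=Q[d>0]
def st(n,s):print(n,len(s),'mid',((np.percentile(s,1,0)+np.percentile(s,99,0))/2).round(1),'ext',np.ptp(s,0).round(1))
T=(np.array([.5818,.2885])-e[:2])@R*1000;print('expect',T)
nr=np.hypot(*(P[:,:2]-T).T)
st('tip',P[(nr<15)&(P[:,2]>163)]);st('cone',P[(nr<15)&(P[:,2]>157)&(P[:,2]<163)])
h=P[(nr<30)&(abs(P[:,2]-134)<2)];print('hub',len(h),cv2.minEnclosingCircle(np.float32(h[:,:2])))
f=P[(nr<95)&(nr>60)&(abs(P[:,2]-113)<3)];print('rim',cv2.minEnclosingCircle(np.float32(f[:,:2])))
z0=e[2]*1000
s=P[(np.hypot(P[:,0],P[:,1])<40)&(abs(P[:,2]-z0-33)<2.5)];st('strip',s)
s=P[(np.hypot(P[:,0],P[:,1])<40)&(abs(P[:,2]-z0+15.5)<2.5)];st('collar',s)
E
```

```text
16.25 [0.559  0.2209 0.2705] [-1.7973e+02  7.0000e-02  9.2670e+01] [ 21.6  13.2  21.8  98.9   0.  108.9]
expect [66.42671682 25.90714294]
tip 131 mid [ 66.8  25.8 165.1] ext [10.1 10.4  4.1]
cone 196 mid [ 66.6  25.8 160.1] ext [15.9 15.6  5.9]
hub 1251 ((66.26712036132812, 25.448471069335938), 21.896989822387695)
rim ((66.29426574707031, 25.79292106628418), 79.48379516601562)
strip 4129 mid [  3.4  -0.  303.4] ext [24.9 78.4  5. ]
collar 3236 mid [-2.000e-01 -1.100e+00  2.547e+02] ext [44.1 44.2  5. ]
```

Stem at tool (66.6, 25.8) and collar at about (-0.3, -1.0), so I shift by (67, 26.5), then descend.

Call:
apply_moves:
  motion:
    - {"xyz": [30,12,0],"twist": 0,"jaw": -0.4}
    - {"xyz": [60,24,0],"twist": 0,"jaw": -0.4}
    - {"xyz": [67,26.5,20],"twist": 0,"jaw": -0.4}
    - {"xyz": [67,26.5,50],"twist": 0,"jaw": -0.4}
    - {"xyz": [67,26.5,55],"twist": 0,"jaw": -0.4}
  grip_force: 60

```text
time: 16.92
ee_pos: [0.5819, 0.2847, 0.2163]
tcp_rot: [-179.7, 0.1, 92.3]
wrist_force: [0.0, -0.6, -0.7]
opening: 0.0436
grasp_force: 62.3
```

Call:
apply_moves:
  motion:
    - {"xyz": [0,0,5],"twist": 0,"jaw": -0.4}
    - {"xyz": [0,0,10],"twist": 0,"jaw": -0.4}
    - {"xyz": [0,0,15],"twist": 0,"jaw": -0.4}
    - {"xyz": [0,0,18],"twist": 0,"jaw": -0.4}
    - {"xyz": [0,0,18],"twist": 0,"jaw": -0.4}
  grip_force: 60

```text
time: 17.55
ee_pos: [0.5828, 0.2862, 0.2012]
tcp_rot: [-180.0, 0.0, 92.4]
wrist_force: [0.9, -0.6, -0.4]
opening: 0.0435
grasp_force: 62.3
```

The TCP is 3 mm short in y, because the arm was still settling when I measured. I correct that before threading.

Call:
apply_moves:
  motion:
    - {"xyz": [3,-0.5,-2],"twist": 0,"jaw": -0.4}
    - {"xyz": [3,-0.5,-2],"twist": 0,"jaw": -0.4}
    - {"xyz": [3,-0.5,-2],"twist": 0,"jaw": -0.4}
  grip_force: 60

```text
time: 17.92
ee_pos: [0.5823, 0.2893, 0.2034]
tcp_rot: [180.0, -0.0, 92.4]
wrist_force: [0.5, 1.1, -1.4]
opening: 0.0438
grasp_force: 62.3
```

Call:
apply_moves:
  motion:
    - {"xyz": [0,0,3],"twist": 0,"jaw": -0.4}
    - {"xyz": [0,0,6],"twist": 0,"jaw": -0.4}
    - {"xyz": [0,0,9],"twist": 0,"jaw": -0.4}
    - {"xyz": [0,0,9],"twist": 0,"jaw": -0.4}
  grip_force: 60

```text
time: 18.42
ee_pos: [0.5824, 0.2892, 0.194]
tcp_rot: [180.0, 0.0, 92.4]
wrist_force: [2.0, -0.1, -0.1]
opening: 0.0434
grasp_force: 62.2
```

Call:
apply_moves:
  motion:
    - {"xyz": [0,0,2],"twist": 0,"jaw": -0.4}
    - {"xyz": [0,0,4],"twist": 0,"jaw": -0.4}
    - {"xyz": [0,0,4],"twist": 0,"jaw": -0.4}
  grip_force: 60

```text
time: 18.8
ee_pos: [0.5826, 0.2893, 0.1903]
tcp_rot: [180.0, -0.0, 92.4]
wrist_force: [3.3, 1.2, -2.4]
opening: 0.0434
grasp_force: 62.0
```

Call:
apply_moves:
  motion:
    - {"xyz": [0.3,0.8,0],"twist": 0,"jaw": -0.4}
    - {"xyz": [0.3,0.8,3],"twist": 0,"jaw": -0.4}
    - {"xyz": [0.3,0.8,6],"twist": 0,"jaw": -0.4}
    - {"xyz": [0.3,0.8,6],"twist": 0,"jaw": -0.4}
  grip_force: 60

```text
time: 19.3
ee_pos: [0.5829, 0.2894, 0.1838]
tcp_rot: [-180.0, 0.0, 92.4]
wrist_force: [0.9, -0.2, -1.5]
opening: 0.0438
grasp_force: 62.3
```

Call:
apply_moves:
  motion:
    - {"xyz": [0,0,2],"twist": 0,"jaw": -0.4}
    - {"xyz": [0,0,4],"twist": 0,"jaw": -0.4}
    - {"xyz": [0,0,6],"twist": 0,"jaw": -0.4}
    - {"xyz": [0,0,6],"twist": 0,"jaw": -0.4}
  grip_force: 80

```text
time: 19.8
ee_pos: [0.583, 0.2895, 0.1779]
tcp_rot: [-180.0, 0.0, 92.4]
wrist_force: [2.8, -0.0, 0.2]
opening: 0.0433
grasp_force: 84.6
```

Call:
apply_moves:
  motion:
    - {"xyz": [0,0,2],"twist": 0,"jaw": -0.4}
    - {"xyz": [0,0,4],"twist": 0,"jaw": -0.4}
    - {"xyz": [0,0,4],"twist": 0,"jaw": -0.4}
  grip_force: 80

```text
time: 20.18
ee_pos: [0.5829, 0.2895, 0.1738]
tcp_rot: [-180.0, 0.0, 92.4]
wrist_force: [2.2, 0.2, -0.8]
opening: 0.0431
grasp_force: 84.7
```

Call:
apply_moves:
  motion:
    - {"xyz": [0,0.7,1],"twist": 0,"jaw": -0.4}
    - {"xyz": [0,0.7,3],"twist": 0,"jaw": -0.4}
    - {"xyz": [0,0.7,4],"twist": 0,"jaw": -0.4}
    - {"xyz": [0,0.7,4],"twist": 0,"jaw": -0.4}
  grip_force: 80

```text
time: 20.68
ee_pos: [0.5837, 0.2895, 0.1704]
tcp_rot: [180.0, -0.0, 92.4]
wrist_force: [0.0, -0.3, 2.8]
opening: 0.0434
grasp_force: 85.0
```

Call:
apply_moves:
  motion:
    - {"xyz": [0,0,1],"twist": 0,"jaw": -0.4}
    - {"xyz": [0,0,2],"twist": 0,"jaw": -0.4}
    - {"xyz": [0,0,2],"twist": 0,"jaw": -0.4}
  grip_force: 80

```text
time: 21.05
ee_pos: [0.5837, 0.2897, 0.1702]
tcp_rot: [179.9, -0.0, 92.4]
wrist_force: [-4.0, -1.9, 13.0]
opening: 0.0432
grasp_force: 85.8
```

Call:
apply_moves:
  motion:
    - {"xyz": [0,0,1],"twist": 0,"jaw": -0.4}
    - {"xyz": [0,0,2],"twist": 0,"jaw": -0.4}
    - {"xyz": [0,0,2],"twist": 0,"jaw": -0.4}
  grip_force: 80

```text
time: 21.42
ee_pos: [0.5838, 0.2897, 0.1701]
tcp_rot: [179.8, -0.1, 92.4]
wrist_force: [-6.6, -3.9, 22.7]
opening: 0.0429
grasp_force: 86.3
```

```bash
python3 - <<'E'
from h import *
o=shot('w8');p,d,c=load('w8');W=cloud(d,**c);e=o['ee_pos'];print(o['wrist_force'])
n=np.hypot(W[...,0]-.5818,W[...,1]-.2885)
hsv=cv2.cvtColor(p,cv2.COLOR_RGB2HSV);m=(hsv[...,1]>110)&(hsv[...,0]>12)&(hsv[...,0]<30)&(d>0)&(n<.035)
z=W[m][:,2];print(np.histogram(z,np.arange(.128,.22,.004)))
print('hi',np.median(z[z>.19]),'collar top',np.median(z[(z>.145)&(z<.17)]))
f=W[(d>0)&(n<.06)&(n>.035)&(abs(W[...,2]-.106)<.006)];print('floor',len(f),np.median(f[:,2]))
E
```

```text
21.425 [0.5838 0.2897 0.1701] [ 1.798e+02 -1.000e-01  9.241e+01] [ 26.4  18.1  16.7  88.3   0.  114. ]
[-6.59315745 -3.89166097 22.67684611]
(array([   0,    8,  106,  146,  174,  232, 3186,  336,  368,  293,  110,
        135,  137,  155,  145,  142,  166,  341, 3431,   24,    3,    1]), array([0.128, 0.132, 0.136, 0.14 , 0.144, 0.148, 0.152, 0.156, 0.16 ,
       0.164, 0.168, 0.172, 0.176, 0.18 , 0.184, 0.188, 0.192, 0.196,
       0.2  , 0.204, 0.208, 0.212, 0.216]))
hi 0.2023007494073347 collar top 0.1546295622528072
floor 9761 0.10623661142026927
```

The collar is home: bail top at 0.2023 and collar top at 0.1546, against an expected 0.202 and 0.154. I release and retreat upwards.

Call:
apply_moves:
  motion:
    - {"xyz": [0,0,-4],"twist": 0,"jaw": -0.4}
    - {"xyz": [0,0,-4],"twist": 0,"jaw": 0.2}
    - {"xyz": [0,0,-4],"twist": 0,"jaw": 0.6}
    - {"xyz": [0,0,-4],"twist": 0,"jaw": 0.6}
    - {"xyz": [0,0,-4],"twist": 0,"jaw": 0.6}

```text
time: 22.1
ee_pos: [0.5837, 0.2896, 0.17]
tcp_rot: [-180.0, 0.0, 92.4]
wrist_force: [-0.2, -0.2, 0.1]
opening: 0.0684
grasp_force: 0.0
```

Call:
apply_moves:
  motion:
    - {"xyz": [0,0,-30],"twist": 0,"jaw": 0.8}
    - {"xyz": [0,0,-70],"twist": 0,"jaw": 0.8}
    - {"xyz": [0,0,-100],"twist": 0,"jaw": 0.8}
    - {"xyz": [-50,0,-110],"twist": 0,"jaw": 0.8}
    - {"xyz": [-70,0,-110],"twist": 0,"jaw": 0.8}

```text
time: 22.72
ee_pos: [0.587, 0.2181, 0.2815]
tcp_rot: [179.9, -0.0, 92.3]
wrist_force: [-0.8, -0.5, 0.1]
opening: 0.0769
grasp_force: 0.0
```

```bash
python3 - <<'E'
from h import *
o=shot('w9');p,d,c=load('w9');W=cloud(d,**c);print(o['wrist_force'])
n=np.hypot(W[...,0]-.5818,W[...,1]-.2885)
hsv=cv2.cvtColor(p,cv2.COLOR_RGB2HSV);m=(hsv[...,1]>110)&(hsv[...,0]>12)&(hsv[...,0]<30)&(d>0)&(n<.035)
P=W[m];z=P[:,2];t=P[z>.197]
print('strip',len(t),np.median(t,0),cv2.minAreaRect(np.float32(t[:,:2]*1000)),'slope',np.linalg.lstsq(np.c_[t[:,:2],np.ones(len(t))],t[:,2],rcond=None)[0][:2])
print('collar top',np.median(z[(z>.148)&(z<.162)]))
f=W[(d>0)&(n<.06)&(n>.035)&(abs(W[...,2]-.106)<.006)];print('floor',len(f),np.median(f[:,2]),np.linalg.lstsq(np.c_[f[:,:2],np.ones(len(f))],f[:,2],rcond=None)[0][:2])
E
```

```text
22.725 [0.587  0.2181 0.2815] [ 1.7989e+02 -2.0000e-02  9.2350e+01] [ 20.4  16.9  27.7 100.6  -0.  108. ]
[-0.75492232 -0.54078675  0.12644137]
strip 1276 [0.58332089 0.28842626 0.20354462] ((583.818115234375, 288.39324951171875), (44.051570892333984, 13.921828269958496), 3.61153507232666) slope [-0.02979083  0.00233617]
collar top 0.15557690345097677
floor 7429 0.10618818753454769 [-0.00134107  0.00034829]
```

View pics/w9.png

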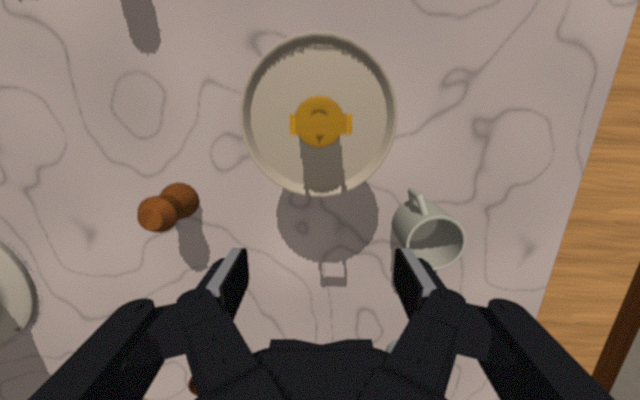

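The handle sits with a slight tilt (0.03 rad) and about 1.5 mm high, which is within limits. A gentle push on the bail top with shut fingers will add margin.

Call:
apply_moves:
  motion:
    - {"xyz": [25,-1,0],"twist": 0,"jaw": -1}
    - {"xyz": [55,-1.5,0],"twist": 0,"jaw": -1}
    - {"xyz": [70.5,-1.5,0],"twist": 0,"jaw": -1}
    - {"xyz": [70.5,-1.5,20],"twist": 0,"jaw": -1}
    - {"xyz": [70.5,-1.5,40],"twist": 0,"jaw": -1}
  grip_force: 40

```text
time: 23.4
ee_pos: [0.5821, 0.2905, 0.2393]
tcp_rot: [-180.0, 0.0, 92.4]
wrist_force: [0.2, 0.7, -0.3]
opening: -0.0003
grasp_force: 0.0
```

Call:
apply_moves:
  motion:
    - {"xyz": [0,0,8],"twist": 0,"jaw": -1}
    - {"xyz": [0,0,15],"twist": 0,"jaw": -1}
    - {"xyz": [0,0,20],"twist": 0,"jaw": -1}
    - {"xyz": [0,0,22],"twist": 0,"jaw": -1}
    - {"xyz": [0,0,22],"twist": 0,"jaw": -1}
  grip_force: 40

```text
time: 24.02
ee_pos: [0.5822, 0.2901, 0.2195]
tcp_rot: [179.9, -0.0, 92.4]
wrist_force: [-1.3, -0.7, 4.5]
opening: -0.0
grasp_force: 2.5
```

Call:
apply_moves:
  motion:
    - {"xyz": [0,0,1.5],"twist": 0,"jaw": -1}
    - {"xyz": [0,0,3],"twist": 0,"jaw": -1}
    - {"xyz": [0,0,3],"twist": 0,"jaw": -1}
  grip_force: 40

```text
time: 24.4
ee_pos: [0.5823, 0.2903, 0.2193]
tcp_rot: [179.7, -0.1, 92.4]
wrist_force: [-6.4, -1.8, 18.9]
opening: 0.0001
grasp_force: 9.8
```

Call:
apply_moves:
  motion:
    - {"xyz": [0,0,-5],"twist": 0,"jaw": -1}
    - {"xyz": [0,0,-40],"twist": 0,"jaw": -1}
    - {"xyz": [0,0,-80],"twist": 0,"jaw": -1}
    - {"xyz": [-50,0,-90],"twist": 0,"jaw": -0.5}
    - {"xyz": [-75,0,-90],"twist": 0,"jaw": 0}
  grip_force: 40

```text
time: 25.02
ee_pos: [0.5859, 0.2136, 0.3066]
tcp_rot: [179.9, -0.0, 92.4]
wrist_force: [-0.3, -0.4, 0.6]
opening: 0.036
grasp_force: 0.0
```

Call:
apply_moves:
  motion:
    - {"xyz": [0,0,0],"twist": 0,"jaw": 0}
    - {"xyz": [0,0,0],"twist": 0,"jaw": 0}
    - {"xyz": [0,0,0],"twist": 0,"jaw": 0}
  grip_force: 40

```text
time: 25.4
ee_pos: [0.5853, 0.2159, 0.3049]
tcp_rot: [-180.0, 0.0, 92.5]
wrist_force: [0.2, 0.5, 0.5]
opening: 0.0424
grasp_force: 0.0
```

```bash
python3 - <<'E'
from h import *
o=shot('w10');p,d,c=load('w10');W=cloud(d,**c)
n=np.hypot(W[...,0]-.5818,W[...,1]-.2885)
hsv=cv2.cvtColor(p,cv2.COLOR_RGB2HSV);m=(hsv[...,1]>110)&(hsv[...,0]>12)&(hsv[...,0]<30)&(d>0)&(n<.035)
P=W[m];z=P[:,2];t=P[z>.197]
print('strip',len(t),np.median(t,0),cv2.minAreaRect(np.float32(t[:,:2]*1000)),'slope',np.linalg.lstsq(np.c_[t[:,:2],np.ones(len(t))],t[:,2],rcond=None)[0][:2])
k=P[(z>.150)&(z<.160)];print('collar top',np.median(k[:,2]))
f=W[(d>0)&(n<.06)&(n>.035)&(abs(W[...,2]-.106)<.006)];print('floor',len(f),np.median(f[:,2]),np.linalg.lstsq(np.c_[f[:,:2],np.ones(len(f))],f[:,2],rcond=None)[0][:2])
E
```

```text
25.4 [0.5853 0.2159 0.3049] [-179.97    0.     92.46] [ 20.2  17.8  31.4 103.6   0.  107.8]
strip 1044 [0.58284357 0.28848789 0.20247912] ((583.1331787109375, 288.23663330078125), (44.024620056152344, 13.541011810302734), 2.5333869457244873) slope [-0.01453093 -0.0071285 ]
collar top 0.15437003729587234
floor 6432 0.1061941089118616 [-9.38411436e-04  7.59592060e-05]
```

The bail top is now at 0.2025, the collar top at 0.1544 and the tilt about 0.015 rad: all home. I hand the job in.

```bash
python3 -c "
from workcell import bot
print(bot.job_done())"
```

```text
the job is handed in; nothing more can be done
None
```

The job is handed in, verdict not shown: by the last camera check the tier plate lies flat on its seat, the handle's collar rests on its hub within about 0.5 mm, the gripper is clear, and I never touched the bystanders.

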